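Set the shaker's dial to the set line and start it

ROBOT

A 6-joint arm with a two-finger parallel gripper is mounted at the origin on a cart in front of the work surface, level with it; the furniture and walls round the work are solid. World frame = base frame: x ahead of the robot, y to its left, z up, the work surface at z = 0. Lengths are in m, angles in rad, forces in N, time in s.
With the tool pointing down it reaches from about 0.225 to 0.875 m from the base axis. Payload 3.4 kg.
Tool frame: the origin (TCP) lies midway between the tips of the shut fingers; the grasp point (between the pads) lies 19 mm behind it (arm.tcp_to_grasp is the distance from the TCP to the grasp point, in m); z points along the fingers, y is the line along which they close (so a half turn about z gives the same grasp; the last joint's range is limited). The gripper opens to 85 mm and grips with 20 to 120 N. Pads are 22 mm wide; open, the fingers measure 114 mm over their backs; the gripper's body (76 mm by 85 mm) begins 54 mm behind the grasp point. The pads swing forward as they close: fully open they stand 13 mm farther back than shut.
Start: joints at [-0.121, 0.276, 1.505, -0, 1.361, -0.121], TCP at [0.575, -0, 0.231] pointing down, gripper open.
Joint ranges: [-2.89, 2.89], [-0.75, 2.08], [0.22, 2.7], [-1.18, 4.32], [0.11, 2.71], [-2.7, 2.7]. Speed limits (rad/s): [2.57, 2.57, 3.14, 3.14, 3.14, 3.14].

INTERFACE

Orientations are given as [roll, pitch, yaw] about the fixed x, y, z axes, in that order (R = Rz(yaw) Ry(pitch) Rx(roll)).
In Python, from plant import arm gives the robot as it stands.
- The arm moves only by the tool move_arm, never from a script. Its argument "deltas" is a list of rows, each an object with "twist": the turn, a rotation vector about the tool's x, y, z as a fraction of full scale, a list of three; "offset": the shift along the tool's x, y, z as a fraction of full scale, a list of three; "claw": the opening, from 0 (shut) to 1 (fully open). A call has exactly 8 rows; each row shifts and turns the commanded pose from where the row before left it, along the tool's axes as they then stand; what a row does not reach is not made up. Full scale, the value 1, is 40 mm for a shift and 0.1 rad for a turn. A row lasts 1/8 s, in which the tool goes at most 62.5 mm and 10.7 degrees, less where a joint would pass 70% of its speed; a pose out of reach is approached as far as the arm can. A call with a number of a shift or a turn outside -1 to 1 is refused whole. A call with a gripper value outside its range is refused whole. The fingers move at their own pace and stop on an object; "squeeze" is the grip in N (left out, the last holds). Time passes only in rows, so rows that do not move let the fingers close, or fill a call up. It gives the time, the measured TCP pose, the force, the opening and the grip force at its end, in the units of the state.
- arm.get_state(): the state, without advancing time (a new reading comes with each control period).
- arm.snapshot(name): name is "scene" or "side" or "wrist"; returns the picture (400x640x3 uint8, red, green, blue); there is no depth.
- arm.camera_info(name): a dict with "vertical_fov" (degrees; the focal length in pixels is half the picture's height over the tangent of half this angle, whatever the lens; pixels are square), "cx", "cy" (the principal point, pixels), "eye" and "rotation" of the camera in the world. Camera axes: x right, y up, looking along -z (the intrinsics and any distortion apply to the point x, -y, -z); pixel columns grow to the right and rows downward; lengths in m; the calibration is good to about 2 mm. A picture is of the moment at which its call begins: read the wrist's pose just before it. camera_info takes no time and is no camera call; for the wrist camera it gives the pose at the moment of the call.
- arm.job_done(): hands the job in; it is judged then, once.
The state is a dict: "t": time; "joint_pos": joint angles; "dq": joint speeds; "effort": joint torques, N m; "ee_pos": TCP position; "orientation": TCP orientation; "ft_force": force on the tool from outside, world axes, zero at the start; "moment": the same for the moment, N m; "gripper_width": finger opening in m; "grip_force": force on a finger pad.
Only numpy, scipy, OpenCV 4.12 (cv2) and the standard library are available. Lean on these libraries where they do the work, as an engineer would, in place of code of your own. Each camera call takes 0.05 s, during which the arm holds its last target. There are 200 camera calls.

TASK

Set the speed of the laboratory shaker: with the fingertips, push the fin on the big dial round until the index line at the fin's outer end points at the single thick set line on the scale ring (not at the pair of thinner lines). Then press the round start key fully down, and let it come up again. Only push and press gently: do not take the fin between the fingers, do not press the key before the dial is set, and leave the dish, vial, beaker and carton where they stand.

Things in the scene. Friction and masses are not known exactly. Their poses are not given: they have to be found in the camera images.
- dial (a joint): Angle of the dial, rad, about its vertical axis; grows counter-clockwise seen from above, range -2.4 to 2.4; at 0 the fin points to the shaker's front (its -x, roughly to the robot). Starts between -0.35 and 0.35. Friction (0.14 N m, about 3 N at the fin) keeps it where it is left: it neither coasts nor springs back.
- dial_centre (a point): On the dial's vertical axis, on top of its skirt (flat black disc, 144 mm diameter, top 73 mm above the table). Frame turns with the dial: z up, -x along the fin. On the skirt: a round hub (radius 16 mm, 18 mm high) and one upright aluminium radial fin, 12 mm thick, 10 to 60 mm from the axis, 28 mm high, with a thin black stripe along its top.
- dial_index (a point): Outer end of the white index line on the dial's skirt, 70 mm from the axis in the direction of the fin, at the height of the skirt's top; the fin's centre plane runs through it and dial_centre.
- set_line: The target: the single thick raised dark radial bar on the aluminium scale ring round the dial, 9 mm wide, 22 mm long (radially), 6 mm high. Fixed. Origin: centre of its underside, 86 mm from the dial's axis, 68 mm above the table. It is on the shaker's +y (left) or -y (right) side, up to 20 degrees round from there, 50 to 130 degrees of turning from the fin's start.
- twin_line: The other raised mark on the ring, across the dial from the set line: two parallel radial bars, each 5 mm wide, 22 mm long, 16 mm apart between centres. Not the target. Fixed; origin midway between them, underside. The thin printed scale lines on the ring do not matter.
- start_key (a joint): Travel of the start key, m: 0 up, 0.006 fully down. Spring key, about 5 N to push it fully down.
- start_key_top (a point): Centre of the top of the round white start key (34 mm in diameter) on the front right part of the shaker's top, pressed straight down; this point moves with the key.
- shaker: White laboratory shaker, fixed to the table, yaw within 0.25 rad: control box 200 mm (x) by 310 mm (y), top 60 mm above the table, with a low platform behind it (+x). Origin: on the table, under the centre of the control box; -x is its front. The dial's axis is at x 0, y +48 mm, the key's at x -45, y -108 mm.
- petri_dish: Loose petri dish, 74 mm in diameter, 18 mm high, in the platform tray behind the control box; origin: centre of its underside. Leave alone.
- vial: Loose small translucent white vial, 31 mm in diameter, 42 mm high, standing on the rear right part of the control box, some 110 mm behind the key; origin: centre of its underside. Leave alone.
- beaker: Loose small clear beaker, 45 mm in diameter, 57 mm high, on the table to the left of the shaker; origin: centre of its underside. Leave alone.
- carton: Loose small carton, 55x82x32 mm, on the table to the right of the shaker; origin: centre of its underside. Leave alone.

How it is judged:
On the way, in this order (a step that is already met when the one before it is completed fails the run):
1. the dial's index line points at the single set line, within 5 mm at the line, and the dial is still (y of set_line in the frame of dial_centre between -0.005 and 0.005 m and x of set_line in the frame of dial_centre below -0.05 m and velocity of joint dial between -0.05 and 0.05 rad/s), for 0.3 s.
2. the start key is pressed down (value of joint start_key above 0.0045 m), for 0.04 s.
At the end, for the whole second after the job is handed in: The dial is at rest with the set line's centre within 5 mm sideways of the line from the dial's axis through the index, on the index's side, and the start key, after being pressed at least 4.5 mm, is up again (under 1.5 mm) (all of step 1 and value of joint start_key below 0.0015 m); the robot touches nothing.
It fails at once if the start key is pressed while the dial is off the set line (value of joint start_key above 0.003 m and not (y of set_line in the frame of dial_centre between -0.007 and 0.007 m and x of set_line in the frame of dial_centre below -0.05 m)).
It fails at once if the fin is taken between the fingers instead of being pushed (y of the grasp point in the frame of dial_centre between -0.004 and 0.004 m and x of the grasp point in the frame of dial_centre between -0.075 and -0.012 m and z of the grasp point in the frame of dial_centre below 0.04 m).
It fails at once if the arm pushes on the shaker (dial, key or case) with more than 25 N (contact force between the arm and shaker above 25 N).
It fails at once if the dish, vial, beaker or carton is moved more than 15 mm or lifted (distance of any of petri_dish, vial, beaker, carton from where it was at the start of the episode above 0.015 m).
It also fails if it takes over 45 s, if anything falls off the work surface, if the arm or the gripper's body presses on something with over 40 N, if the wrist force passes 120 N, or if a joint passes its speed limit or range.

## Working session

There is one attempt and no reset: what is moved stays moved. The work goes in short steps, Python scripts to look and compute and a tool call to move; the robot and the scene stay as the last step left them, time stands still between calls to the robot, and variables do not carry over. Pictures are saved under pics/ and viewed, at most 10 in all, crops included, and the job is handed in when it is done.

Besides the shell and the picture viewer there is one more tool, called after "Call:" by a JSON object that holds its "fn" and its "kwargs". move_arm: Moves the arm, as the interface text tells. Shift numbers are shares of 40 mm and turn numbers shares of 0.1 rad, none past 1 either way. Its arguments: {"type":"object","properties":{"deltas":{"type":"array"},"squeeze":{"type":"number"}},"required":["deltas"]}

```bash
ls; mkdir -p pics
python3 - <<'E'
from plant import arm
import cv2
print(arm.get_state())
for n in ["scene","side","wrist"]:
    i=arm.camera_info(n); print(n,i)
    cv2.imwrite(f"pics/{n}0.png",arm.snapshot(n)[:,:,::-1])
E
```

```text
pics
{'t': 0.0, 'joint_pos': array([-1.21004397e-01,  2.76608137e-01,  1.50619322e+00,  3.16265124e-05,
        1.36068242e+00, -1.21025695e-01]), 'dq': array([-0.00028318,  0.00046509,  0.00018098,  0.00031833, -0.00030118,
        0.00177426]), 'effort': array([ 6.20495921e-04, -4.16768074e+01, -2.45808578e+01, -1.52056768e-04,
        1.11346930e-02,  1.69860516e-05]), 'ee_pos': array([5.74449682e-01, 7.03579578e-05, 2.30408277e-01]), 'orientation': array([-3.13971910e+00, -2.59008258e-04,  1.57081076e+00]), 'ft_force': array([ 0.15845274, -0.26765265,  0.67468409]), 'moment': array([ 0.04458372, -0.01368069, -0.00372007]), 'grip_force': 0.0, 'gripper_width': 0.08535997204470852}
scene {'vertical_fov': 43.23759399911802, 'cx': 322.4502091739249, 'cy': 198.97479401560483, 'eye': array([ 0.15147167, -0.5920989 ,  1.02117869]), 'rotation': array([ 0.71210767, -0.00144176, -0.58018867])}
side {'vertical_fov': 45.686588978162234, 'cx': 315.98220898039165, 'cy': 202.85000227795828, 'eye': array([-0.1660065 ,  0.63900663,  0.99160458]), 'rotation': array([ 0.83060003,  0.01397655, -2.21997388])}
wrist {'vertical_fov': 58.755055323902276, 'cx': 314.15065809888523, 'cy': 192.23988027071303, 'eye': array([0.57476269, 0.07168611, 0.37358913]), 'rotation': array([-0.28238709,  0.00073435,  0.00039486])}
```

View pics/scene0.png

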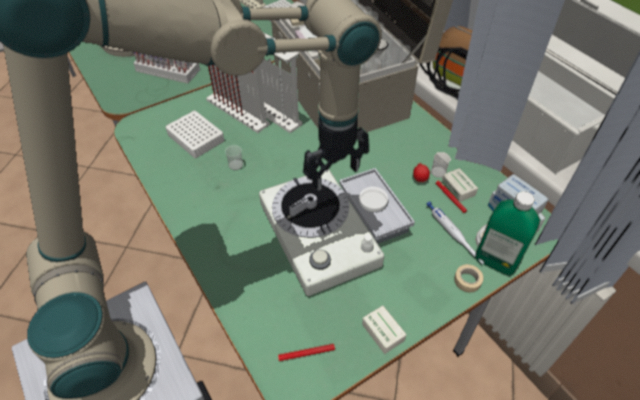

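View pics/wrist0.png

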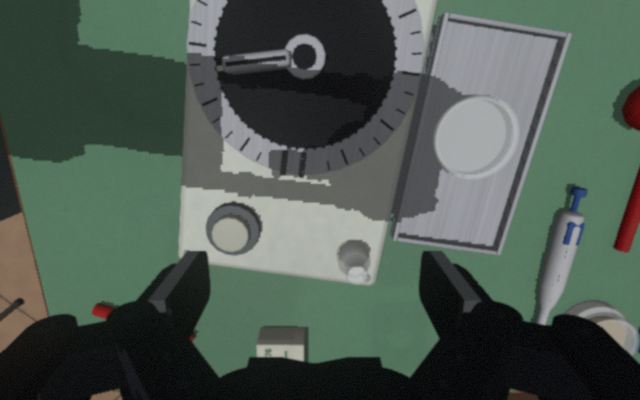

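The wrist view shows the fin pointing towards -x, with its tip near (222,64) and the hub at (305,56). The key is at (230,236), and a mark on the right (-y) side is near (290,162). I'll zoom in to tell the marks apart.

Run:
```python
import cv2,numpy as np
w=cv2.imread("pics/wrist0.png");s=cv2.imread("pics/scene0.png")
a=cv2.resize(w[0:270,170:440],(400,400),interpolation=cv2.INTER_CUBIC)
b=cv2.resize(s[165:285,255:375],(400,400),interpolation=cv2.INTER_CUBIC)
cv2.imwrite("pics/crop0.png",np.hstack([a,b]))
```

```text
(no output)
```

View pics/crop0.png

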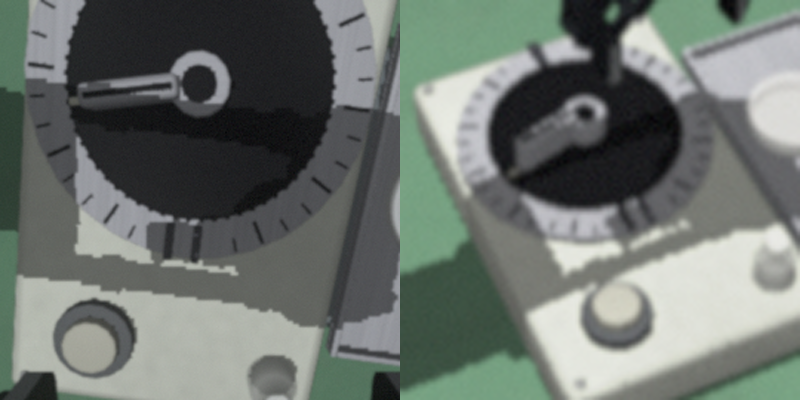

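The pair of thin lines is on the right (-y): wrist (283,163) and (302,164). The single thick bar is on the left (+y), at about scene (297,181). Next I'll compute world positions.

```bash
cat > h.py <<'E'
import numpy as np
from scipy.spatial.transform import Rotation as R
def unproj(info,px,z,h=400):
    f=h/2/np.tan(np.radians(info["vertical_fov"])/2)
    d=np.array([(px[0]-info["cx"])/f,-(px[1]-info["cy"])/f,-1.])
    d=R.from_euler("xyz",info["rotation"]).apply(d)
    e=np.array(info["eye"]); return e+d*(z-e[2])/d[2]
E
python3 - <<'E'
from plant import arm
from h import *
np.set_printoptions(precision=4,suppress=True)
w=arm.camera_info("wrist");s=arm.camera_info("scene")
for n,c,p,z in [("hub",w,(304.3,56),.091),("idx",w,(220.6,68.2),.073),("twinA",w,(283.4,162.7),.074),("twinB",w,(302.3,164),.074),("key",w,(230.8,234.3),.075),
 ("hub_s",s,(255+185/3.333,165+112/3.333),.091),("set_s",s,(255+140/3.333,165+55/3.333),.074),("key_s",s,(255+217/3.333,165+303/3.333),.075),("twin_s",s,(255+230/3.33,165+215/3.33),.074),("idx_s",s,(255+113/3.33,165+173/3.33),.073)]:
    print(n,unproj(c,p,z)[:2])
E
```

```text
hub [0.5673 0.0954]
idx [0.4998 0.0878]
twinA [0.5483 0.0111]
twinB [0.5645 0.01  ]
key [ 0.4991 -0.0547]
hub_s [0.569  0.0956]
set_s [0.5787 0.1759]
key_s [ 0.5029 -0.0488]
twin_s [0.5518 0.0092]
idx_s [0.5024 0.088 ]
```

Hub is about (0.567,0.0955). The twin is 86 mm away and the index 68 mm, which fits the given sizes. The set line's bearing is about 82.6° and the fin's about 186.4°, so the dial turns about -104° (clockwise). I'll shut the fingers and go to the fin's -y side, above it.

Call:
{"fn": "move_arm", "kwargs": {"deltas": [{"twist": [0, 0, -0.56], "offset": [0.38, -0.305, 0], "claw": 0}, {"twist": [0, 0, -0.56], "offset": [0.38, -0.305, 0], "claw": 0}, {"twist": [0, 0, 0], "offset": [0.34, -0.34, 0], "claw": 0}, {"twist": [0, 0, 0], "offset": [0.34, -0.34, 0], "claw": 0}, {"twist": [0, 0, 0], "offset": [0, 0, 0.7], "claw": 0}, {"twist": [0, 0, 0], "offset": [0, 0, 0.7], "claw": 0}, {"twist": [0, 0, 0], "offset": [0, 0, 0.7], "claw": 0}, {"twist": [0, 0, 0], "offset": [0, 0, 0.7], "claw": 0}], "squeeze": 20}}

```text
t: 1.15
ee_pos: [0.519, 0.0543, 0.1189]
orientation: [3.141, 0.0, 1.683]
ft_force: [-0.2, 0.4, 0.3]
gripper_width: -0.0
grip_force: 0.0
```

Run:
```python
from plant import arm
import cv2
s=arm.get_state();print(s["t"],s["ee_pos"],s["orientation"],s["gripper_width"]);print(arm.camera_info("wrist"))
w=arm.snapshot("wrist")[:,:,::-1]
cv2.imwrite("pics/w1.png",w)
```

```text
1.15 [0.51902674 0.05432479 0.11888427] [3.14072300e+00 1.57164843e-04 1.68328978e+00] -1.480619534279934e-05
{'vertical_fov': 58.755055323902276, 'cx': 314.15065809888523, 'cy': 192.23988027071303, 'eye': array([0.51095224, 0.12552706, 0.26192354]), 'rotation': array([-0.28283242, -0.0017153 ,  0.11280255])}
```

View pics/w1.png

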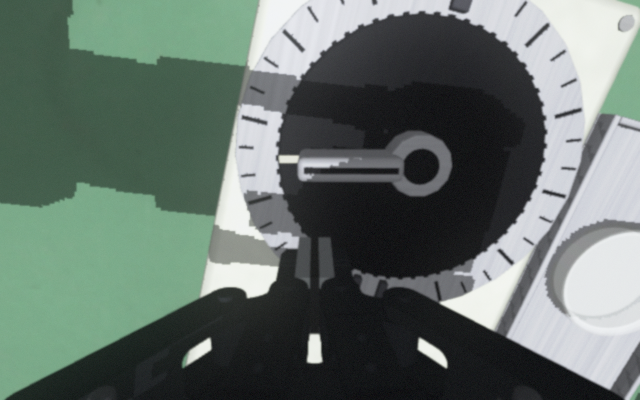

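The dial fills the view: index line ends at (279,159), hub centre is at (422,166) and the thick single bar is at the top edge near (461,5). The fingertips sit below the fin, at (315,245).

Run:
```python
from h import *
w=dict(vertical_fov=58.755055,cx=314.15,cy=192.24,eye=[0.51095224,0.12552706,0.26192354],rotation=[-0.28283242,-0.0017153,0.11280255])
c=unproj(w,(422,166),.091);i=unproj(w,(279,159),.073);s=unproj(w,(461,4),.074)
# skirt edge ellipse check: left, right, bottom
for n,p in (("c",c),("idx",i),("set",s)): print(n,p[:2],np.hypot(*(p-c)[:2]),np.degrees(np.arctan2(*(p-c)[1::-1])))
for p in [(279,165),(546,140),(412,278),(420,12)]:
    q=unproj(w,p,.073);print(q[:2],np.hypot(*(q-c)[:2]))
```

```text
c [0.56791962 0.09545762] 0.0 0.0
idx [0.49652685 0.08742348] 0.07184340406218553 -173.57926724871814
set [0.57658159 0.1721939 ] 0.07722361987090397 83.55972458970659
[0.49680732 0.08413964] 0.07200732948873927
[0.63669218 0.11356168] 0.07111555666120944
[0.58138421 0.02466258] 0.07206408896235275
[0.55804036 0.16678721] 0.07201048604926523
```

Call:
{"fn": "move_arm", "kwargs": {"deltas": [{"twist": [0, 0, 0], "offset": [0, 0.06, 0.31], "claw": 0}, {"twist": [0, 0, 0], "offset": [0, 0.06, 0.31], "claw": 0}, {"twist": [0, 0, 0], "offset": [0, 0.06, 0.31], "claw": 0}, {"twist": [0, 0, 0], "offset": [0.08, 0, 0], "claw": 0}, {"twist": [0, 0, 0], "offset": [0.08, 0, 0], "claw": 0}, {"twist": [0, 0, 0], "offset": [0.08, 0, 0], "claw": 0}, {"twist": [0, 0, 0], "offset": [0.08, 0, 0], "claw": 0}, {"twist": [0, 0, 0], "offset": [0.08, 0, 0], "claw": 0}]}}

```text
t: 2.2
ee_pos: [0.5252, 0.0706, 0.0824]
orientation: [3.141, 0.0, 1.683]
ft_force: [-0.8, -0.2, -1.1]
gripper_width: -0.0002
grip_force: 0.0
```

Call:
{"fn": "move_arm", "kwargs": {"deltas": [{"twist": [0, 0, 0], "offset": [0.05, 0, 0], "claw": 0}, {"twist": [0, 0, 0.5], "offset": [0.06, -0.018, 0], "claw": 0}, {"twist": [0, 0, 1], "offset": [0.117, -0.037, 0], "claw": 0}, {"twist": [0, 0, 1], "offset": [0.117, -0.037, 0], "claw": 0}, {"twist": [0, 0, 1], "offset": [0.117, -0.037, 0], "claw": 0}, {"twist": [0, 0, 1], "offset": [0.117, -0.037, 0], "claw": 0}, {"twist": [0, 0, 1], "offset": [0.117, -0.037, 0], "claw": 0}, {"twist": [0, 0, 1], "offset": [0.117, -0.037, 0], "claw": 0}]}}

```text
t: 3.2
ee_pos: [0.5202, 0.1025, 0.0822]
orientation: [3.141, 0.002, 1.03]
ft_force: [-1.0, -4.1, 1.0]
gripper_width: -0.0001
grip_force: 1.7
```

```bash
cat > look.py <<'E'
import sys,cv2
from plant import arm
from h import *
np.set_printoptions(precision=4,suppress=True)
s=arm.get_state();C=np.array([.568,.0955])
tx=s["orientation"][2];t=np.array([np.cos(tx),np.sin(tx)]);u=-np.array([np.cos(tx-np.pi/2),np.sin(tx-np.pi/2)])
# tool x = t (push direction); fin direction u = t turned +90 deg
u=np.array([-t[1],t[0]]);r=s["ee_pos"][:2]-C
print("t",s["t"],"ee",s["ee_pos"],"tool-u bearing",np.degrees(np.arctan2(u[1],u[0])),"a,b",r@u,r@t,"F",s["ft_force"],"q6",s["joint_pos"][5])
if len(sys.argv)>1:
    i=arm.camera_info("wrist");print({k:np.array(v).round(5).tolist() for k,v in i.items()})
    cv2.imwrite(f"pics/{sys.argv[1]}.png",arm.snapshot("wrist")[:,:,::-1])
E
python3 look.py w2
```

```text
t 3.2 ee [0.5202 0.1025 0.0822] tool-u bearing 149.0312463780061 a,b 0.044528915215853525 -0.018600168269053394 F [-0.9775 -4.1304  0.972 ] q6 0.6068736093466728
{'vertical_fov': 58.75506, 'cx': 314.15066, 'cy': 192.23988, 'eye': [0.55675, 0.16436, 0.22511], 'rotation': [-0.28435, -0.00162, -0.54014]}
```

View pics/w2.png

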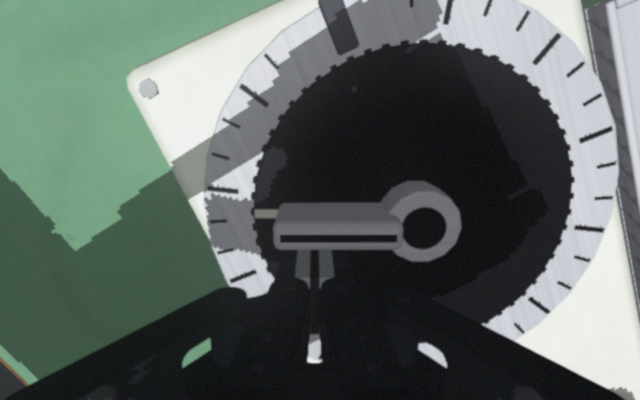

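The push works: the fin is flat on the fingers, with the index line at (254,213), the hub at (422,227) and the thick bar around (337,22).

Run:
```python
from h import *
w=dict(vertical_fov=58.75506,cx=314.15066,cy=192.23988,eye=[0.55675,0.16436,0.22511],rotation=[-0.28435,-0.00162,-0.54014])
C=np.array([.568,.0955])
for n,p,z in (("hub",(423,228),.091),("idx",(255,213),.073),("set mid",(337,22),.074),("set in",(346,50),.074),("set corner L",(334,53),.074),("R",(357,46),.074)):
    q=unproj(w,p,z)[:2];d=q-C;print(n,q,np.hypot(*d),np.degrees(np.arctan2(d[1],d[0])))
```

```text
hub [0.56684829 0.09496613] 0.001269427421461954 -155.13013287008067
idx [0.50604368 0.1315009 ] 0.07165647186785468 149.84045405461023
set mid [0.57731977 0.18091645] 0.08592338336671403 83.7731016294577
set in [0.5753193 0.1702795] 0.07513684975150035 84.4097822446143
set corner L [0.57067799 0.17176439] 0.07631138969961847 87.98890899838791
R [0.57977963 0.16932677] 0.07476062429209783 80.9344353488643
```

Call:
{"fn": "move_arm", "kwargs": {"deltas": [{"twist": [0, 0, 1], "offset": [0.117, -0.037, 0], "claw": 0}, {"twist": [0, 0, 1], "offset": [0.117, -0.037, 0], "claw": 0}, {"twist": [0, 0, 1], "offset": [0.117, -0.037, 0], "claw": 0}, {"twist": [0, 0, 1], "offset": [0.117, -0.037, 0], "claw": 0}, {"twist": [0, 0, 1], "offset": [0.117, -0.037, 0], "claw": 0}, {"twist": [0, 0, 1], "offset": [0.117, -0.037, 0], "claw": 0}, {"twist": [0, 0, 1], "offset": [0.117, -0.037, 0], "claw": 0}, {"twist": [0, 0, 1], "offset": [0.117, -0.037, 0], "claw": 0}]}}

```text
t: 4.25
ee_pos: [0.5398, 0.1347, 0.0817]
orientation: [3.141, 0.004, 0.231]
ft_force: [-2.3, -3.1, 1.2]
gripper_width: -0.0001
grip_force: 1.7
```

```bash
python3 look.py
```

```text
t 4.25 ee [0.5398 0.1347 0.0817] tool-u bearing 103.25212876838552 a,b 0.044631354675405424 -0.01850662030026093 F [-2.3409 -3.0911  1.2473] q6 1.46047644086518
```

Call:
{"fn": "move_arm", "kwargs": {"deltas": [{"twist": [0, 0, 1], "offset": [0.117, -0.037, 0], "claw": 0}, {"twist": [0, 0, 0.7], "offset": [0.082, -0.026, 0], "claw": 0}, {"twist": [0, 0, 0.5], "offset": [0.0585, -0.0185, 0], "claw": 0}, {"twist": [0, 0, 0.3], "offset": [0.035, -0.011, 0], "claw": 0}, {"twist": [0, 0, 0], "offset": [0, 0, 0], "claw": 0}, {"twist": [0, 0, 0], "offset": [0, 0, 0], "claw": 0}, {"twist": [0, 0, 0], "offset": [0, 0, 0], "claw": 0}, {"twist": [0, 0, 0], "offset": [0, 0, 0], "claw": 0}]}}

```text
t: 5.25
ee_pos: [0.5521, 0.1408, 0.0819]
orientation: [-3.141, 0.001, -0.017]
ft_force: [-2.6, -1.1, -1.8]
gripper_width: 0.0004
grip_force: 1.6
```

```bash
python3 look.py w3
```

```text
t 5.25 ee [0.5521 0.1408 0.0819] tool-u bearing 89.01719745782394 a,b 0.045063702643438674 -0.01664627468810118 F [-2.587  -1.0514 -1.7705] q6 1.7153184416098686
{'vertical_fov': 58.75506, 'cx': 314.15066, 'cy': 192.23988, 'eye': [0.62305, 0.14044, 0.22486], 'rotation': [-0.28254, 0.00024, -1.58751]}
```

View pics/w3.png

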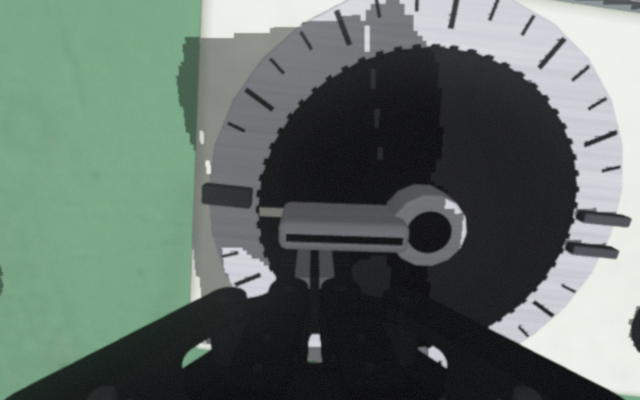

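The index line spans (260–282, 212) and the thick bar is centred near (227,194), still a few degrees ahead. I'll zoom in for a fine measurement.

Run:
```python
import cv2
w=cv2.imread("pics/w3.png")
cv2.imwrite("pics/crop3.png",cv2.resize(w[160:240,190:300],None,fx=7,fy=7,interpolation=cv2.INTER_CUBIC))
```

```text
(no output)
```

View pics/crop3.png

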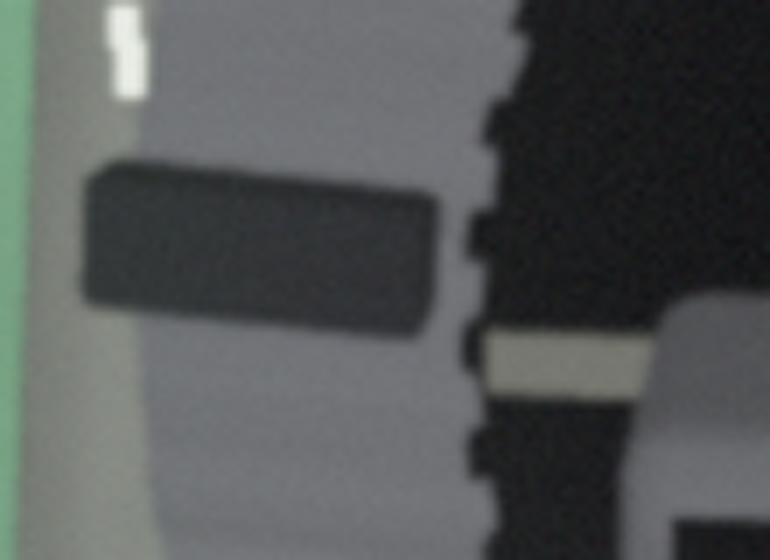

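Run:
```python
from h import *
w=dict(vertical_fov=58.75506,cx=314.15066,cy=192.23988,eye=[0.62305,0.14044,0.22486],rotation=[-0.28254,0.00024,-1.58751])
C=np.array([.568,.0955]);Q={}
for n,p,z in (("hub",(431,232),.091),("idx",(259.3,212.1),.073),("idx in",(281.4,212.4),.073),("set mid",(226,196.4),.074),("set in",(190+425/7,160+268/7),.074),("set out",(190+84/7,160+240/7),.074),("twinA",(604,218),.074),("twinB",(593,250),.074)):
    q=unproj(w,p,z)[:2];Q[n]=q;d=q-C;print(n,q,np.hypot(*d),np.degrees(np.arctan2(d[1],d[0])))
for n in("set mid","idx"):
    d=Q[n]-Q["hub"];print(n,"vs hub",np.degrees(np.arctan2(d[1],d[0])))
```

```text
hub [0.56662169 0.09402838] 0.0020162893390960807 -133.12480678473884
idx [0.57002829 0.1661839 ] 0.07071299219030998 88.35633226187237
idx in [0.56971839 0.15619178] 0.060716104367394955 88.37819444896165
set mid [0.57799026 0.18034768] 0.08543379961556374 83.28471347431943
set in [0.57693307 0.16944109] 0.07447875206720199 83.11128857841973
set out [0.57914441 0.19089348] 0.0960422539615431 83.33658743140519
twinA [0.56497126 0.01053798] 0.0850159881652417 -92.04162242711041
twinB [0.54920593 0.01231296] 0.08528364706592349 -102.73084669359197
set mid vs hub 82.49711266146433
idx vs hub 87.29695626630384
```

About 5° (0.088 rad) of turning remain.

Call:
{"fn": "move_arm", "kwargs": {"deltas": [{"twist": [0, 0, 0.22], "offset": [0.026, -0.008, 0], "claw": 0}, {"twist": [0, 0, 0.22], "offset": [0.026, -0.008, 0], "claw": 0}, {"twist": [0, 0, 0.22], "offset": [0.026, -0.008, 0], "claw": 0}, {"twist": [0, 0, 0.22], "offset": [0.026, -0.008, 0], "claw": 0}, {"twist": [0, 0, 0], "offset": [0, 0, 0], "claw": 0}, {"twist": [0, 0, 0], "offset": [0, 0, 0], "claw": 0}, {"twist": [0, 0, 0], "offset": [0, 0, 0], "claw": 0}, {"twist": [0, 0, 0], "offset": [0, 0, 0], "claw": 0}]}}

```text
t: 6.3
ee_pos: [0.557, 0.142, 0.0823]
orientation: [-3.141, -0.001, -0.105]
ft_force: [-2.1, 0.7, -2.2]
gripper_width: 0.0002
grip_force: 1.5
```

```bash
python3 look.py w4
python3 - <<'E'
import cv2
w=cv2.imread("pics/w4.png")
cv2.imwrite("pics/crop4.png",cv2.resize(w[160:240,190:300],None,fx=7,fy=7,interpolation=cv2.INTER_CUBIC))
E
```

```text
t 6.3 ee [0.557  0.142  0.0823] tool-u bearing 83.96572510101117 a,b 0.045126728592686155 -0.015843257632753904 F [-2.0536  0.6577 -2.1564] q6 1.8044066578564366
{'vertical_fov': 58.75506, 'cx': 314.15066, 'cy': 192.23988, 'eye': [0.62732, 0.13539, 0.22536], 'rotation': [-0.28111, 0.00068, -1.67567]}
```

View pics/crop4.png

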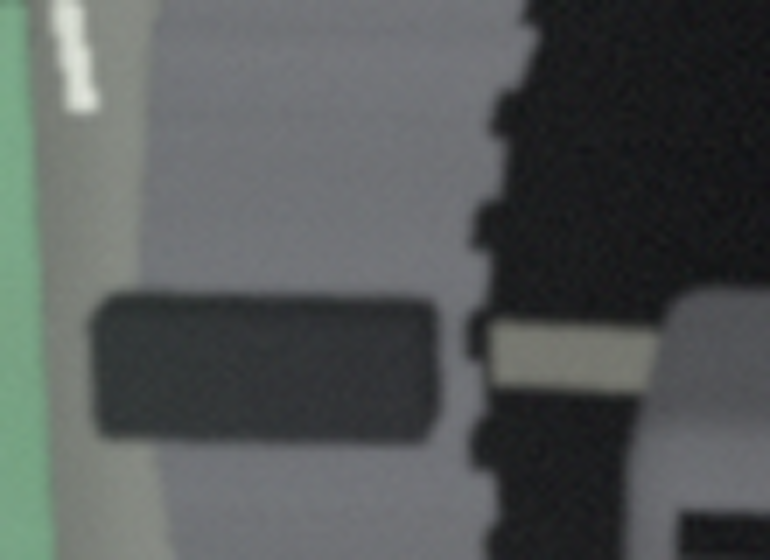

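The index line (260,211) now points at the thick bar, whose centre is about (228,213). I'll check that numerically.

Run:
```python
from h import *
w=dict(vertical_fov=58.75506,cx=314.15066,cy=192.23988,eye=[0.62732,0.13539,0.22536],rotation=[-0.28111,0.00068,-1.67567])
f=lambda x,y,z:unproj(w,(190+x/7,160+y/7),z)[:2]
i,j,s=f(490,355,.073),f(650,358,.073),f(267,370,.074)
for C in (np.array([.568,.0955]),np.array([.5667,.0945])):
    b=lambda q:np.degrees(np.arctan2(*(q-C)[::-1]))
    print(b(i),b(j),b(s),np.hypot(*(s-C)),"err mm",86*np.radians(b(s)-b(i)))
u=(i-j)/np.linalg.norm(i-j);d=s-i;print("line err mm",1000*(u[0]*d[1]-u[1]*d[0]))
```

```text
82.28303240447475 82.1822669361805 83.02864892230053 0.08479241336494169 err mm 1.1191578346250781
81.36129617045047 81.10695840752913 82.24934513669966 0.08595075553745438 err mm 1.3329465406783065
line err mm 0.9579223827712875
```

The error is about 1.2 mm, well inside the tolerance. I'll back off, lift and travel to the key.

Call:
{"fn": "move_arm", "kwargs": {"deltas": [{"twist": [0, 0, 0], "offset": [-0.3, 0, 0], "claw": 0}, {"twist": [0, 0, 0], "offset": [-0.3, 0, 0], "claw": 0}, {"twist": [0, 0, 0], "offset": [0, 0, -0.75], "claw": 0}, {"twist": [0, 0, 0], "offset": [0, 0, -0.75], "claw": 0}, {"twist": [0, 0, 0], "offset": [-0.07, 0.9, 0], "claw": 0}, {"twist": [0, 0, 0], "offset": [-0.07, 0.9, 0], "claw": 0}, {"twist": [0, 0, 0], "offset": [-0.07, 0.9, 0], "claw": 0}, {"twist": [0, 0, 0], "offset": [-0.07, 0.9, 0], "claw": 0}]}}

```text
t: 7.35
ee_pos: [0.5063, 0.0013, 0.1427]
orientation: [3.141, -0.002, -0.105]
ft_force: [0.6, 0.1, 0.5]
gripper_width: 0.0002
grip_force: 0.0
```

```bash
python3 look.py w5
```

```text
t 7.35 ee [0.5063 0.0013 0.1427] tool-u bearing 84.0004253042099 a,b -0.1001717121012327 -0.05147433739061275 F [0.5621 0.1358 0.5435] q6 1.5410104242278784
{'vertical_fov': 58.75506, 'cx': 314.15066, 'cy': 192.23988, 'eye': [0.57643, -0.00521, 0.28598], 'rotation': [-0.27932, -0.00033, -1.67509]}
```

View pics/w5.png

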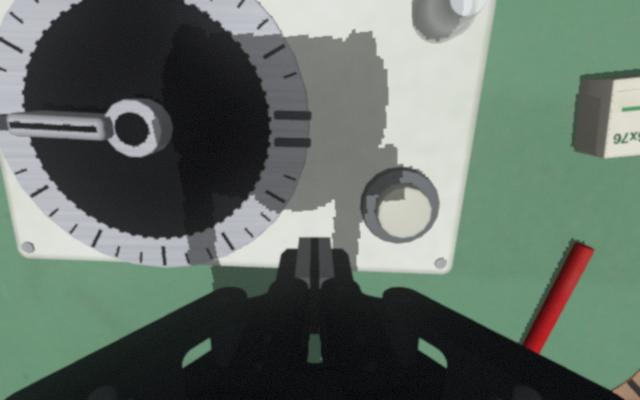

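The key top is at (405,210) inside its grey collar, and the fin is undisturbed, opposite the twin lines.

Run:
```python
from plant import arm
from h import *
w=arm.camera_info("wrist");s=arm.get_state()
T=R.from_euler("xyz",s["orientation"])
for z in (.07,.075,.08,.085):
    k=unproj(w,(405,210),z);print(z,k[:2],"tool mm",1000*T.inv().apply(k-s["ee_pos"]), "dia",1000*(unproj(w,(435,210),z)-unproj(w,(374.5,210),z))[1])
```

```text
0.07 [ 0.49582304 -0.05976289] tool mm [-3.64000383 57.5130564  72.95503667] dia -38.67802217820042
0.075 [ 0.49767447 -0.05857682] tool mm [-1.91667059 56.16182935 67.95115181] dia -37.781958711229144
0.08 [ 0.4995259  -0.05739075] tool mm [-0.19333735 54.81060229 62.94726696] dia -36.88589524425786
0.085 [ 0.50137733 -0.05620469] tool mm [ 1.52999588 53.45937523 57.9433821 ] dia -35.98983177728658
```

Call:
{"fn": "move_arm", "kwargs": {"deltas": [{"twist": [0, 0, 0], "offset": [0.02, 0.66, 0], "claw": 0}, {"twist": [0, 0, 0], "offset": [0.02, 0.66, 0], "claw": 0}, {"twist": [0, 0, 0], "offset": [0, 0, 0.4], "claw": 0}, {"twist": [0, 0, 0], "offset": [0, 0, 0.4], "claw": 0}, {"twist": [0, 0, 0], "offset": [0, 0, 0.15], "claw": 0}, {"twist": [0, 0, 0], "offset": [0, 0, 0.07], "claw": 0}, {"twist": [0, 0, 0], "offset": [0, 0, 0.07], "claw": 0}, {"twist": [0, 0, 0], "offset": [0, 0, 0], "claw": 0}]}}

```text
t: 8.4
ee_pos: [0.5028, -0.0503, 0.0987]
orientation: [3.142, -0.001, -0.105]
ft_force: [0.2, -0.1, 0.8]
gripper_width: -0.0004
grip_force: 0.0
```

Call:
{"fn": "move_arm", "kwargs": {"deltas": [{"twist": [0, 0, 0], "offset": [-0.03, 0.08, 0.05], "claw": 0}, {"twist": [0, 0, 0], "offset": [0, 0, 0.05], "claw": 0}, {"twist": [0, 0, 0], "offset": [0, 0, 0.05], "claw": 0}, {"twist": [0, 0, 0], "offset": [0, 0, 0.05], "claw": 0}, {"twist": [0, 0, 0], "offset": [0, 0, 0.05], "claw": 0}, {"twist": [0, 0, 0], "offset": [0, 0, 0.05], "claw": 0}, {"twist": [0, 0, 0], "offset": [0, 0, 0], "claw": 0}, {"twist": [0, 0, 0], "offset": [0, 0, 0], "claw": 0}]}}

```text
t: 9.4
ee_pos: [0.5012, -0.0534, 0.0865]
orientation: [3.142, -0.0, -0.105]
ft_force: [-0.2, -0.1, 0.4]
gripper_width: -0.0001
grip_force: 0.0
```

Call:
{"fn": "move_arm", "kwargs": {"deltas": [{"twist": [0, 0, 0], "offset": [0, 0, 0.04], "claw": 0}, {"twist": [0, 0, 0], "offset": [0, 0, 0.04], "claw": 0}, {"twist": [0, 0, 0], "offset": [0, 0, 0.04], "claw": 0}, {"twist": [0, 0, 0], "offset": [0, 0, 0.04], "claw": 0}, {"twist": [0, 0, 0], "offset": [0, 0, 0], "claw": 0}, {"twist": [0, 0, 0], "offset": [0, 0, 0], "claw": 0}, {"twist": [0, 0, 0], "offset": [0, 0, 0], "claw": 0}, {"twist": [0, 0, 0], "offset": [0, 0, 0], "claw": 0}]}}

```text
t: 10.4
ee_pos: [0.5011, -0.0534, 0.0802]
orientation: [-3.142, -0.0, -0.105]
ft_force: [-0.6, 1.0, 2.8]
gripper_width: -0.0004
grip_force: 1.2
```

Contact at about 2.8 N, so the spring is being pushed. I'll continue slowly.

Call:
{"fn": "move_arm", "kwargs": {"deltas": [{"twist": [0, 0, 0], "offset": [0, 0, 0.03], "claw": 0}, {"twist": [0, 0, 0], "offset": [0, 0, 0.03], "claw": 0}, {"twist": [0, 0, 0], "offset": [0, 0, 0.03], "claw": 0}, {"twist": [0, 0, 0], "offset": [0, 0, 0], "claw": 0}, {"twist": [0, 0, 0], "offset": [0, 0, 0], "claw": 0}, {"twist": [0, 0, 0], "offset": [0, 0, 0], "claw": 0}, {"twist": [0, 0, 0], "offset": [0, 0, 0], "claw": 0}, {"twist": [0, 0, 0], "offset": [0, 0, 0], "claw": 0}]}}

```text
t: 11.4
ee_pos: [0.5011, -0.0534, 0.0765]
orientation: [3.142, -0.0, -0.105]
ft_force: [-2.0, 0.4, 4.3]
gripper_width: 0.0001
grip_force: 2.2
```

Call:
{"fn": "move_arm", "kwargs": {"deltas": [{"twist": [0, 0, 0], "offset": [0, 0, 0.03], "claw": 0}, {"twist": [0, 0, 0], "offset": [0, 0, 0.03], "claw": 0}, {"twist": [0, 0, 0], "offset": [0, 0, 0], "claw": 0}, {"twist": [0, 0, 0], "offset": [0, 0, 0], "claw": 0}, {"twist": [0, 0, 0], "offset": [0, 0, 0], "claw": 0}, {"twist": [0, 0, 0], "offset": [0, 0, 0], "claw": 0}, {"twist": [0, 0, 0], "offset": [0, 0, 0], "claw": 0}, {"twist": [0, 0, 0], "offset": [0, 0, 0], "claw": 0}]}}

```text
t: 12.4
ee_pos: [0.5012, -0.0534, 0.0758]
orientation: [3.141, -0.001, -0.105]
ft_force: [-5.6, 0.5, 17.6]
gripper_width: -0.0
grip_force: 8.6
```

At 17.6 N the key is bottomed, at 75.8 mm. I'll release it and retreat straight up.

Call:
{"fn": "move_arm", "kwargs": {"deltas": [{"twist": [0, 0, 0], "offset": [0, 0, -0.1], "claw": 0}, {"twist": [0, 0, 0], "offset": [0, 0, -0.2], "claw": 0}, {"twist": [0, 0, 0], "offset": [0, 0, -0.5], "claw": 0}, {"twist": [0, 0, 0], "offset": [0, 0, -0.8], "claw": 0}, {"twist": [0, 0, 0], "offset": [0, 0, -0.8], "claw": 0}, {"twist": [0, 0, 0], "offset": [0, 0, -0.8], "claw": 0}, {"twist": [0, 0, 0], "offset": [0, 0, 0], "claw": 0}, {"twist": [0, 0, 0], "offset": [0, 0, 0], "claw": 0}]}}

```text
t: 13.4
ee_pos: [0.5005, -0.0532, 0.2012]
orientation: [-3.141, 0.001, -0.105]
ft_force: [-0.3, 0.3, -0.7]
gripper_width: -0.0
grip_force: 0.0
```

```bash
python3 look.py w6
```

```text
t 13.4 ee [ 0.5005 -0.0532  0.2012] tool-u bearing 83.97112859863216 a,b -0.15500987490857357 -0.05149160051817792 F [-0.3167  0.3248 -0.6614] q6 1.43167848564168
{'vertical_fov': 58.75506, 'cx': 314.15066, 'cy': 192.23988, 'eye': [0.57116, -0.05993, 0.34414], 'rotation': [-0.28322, 0.0004, -1.67563]}
```

View pics/w6.png

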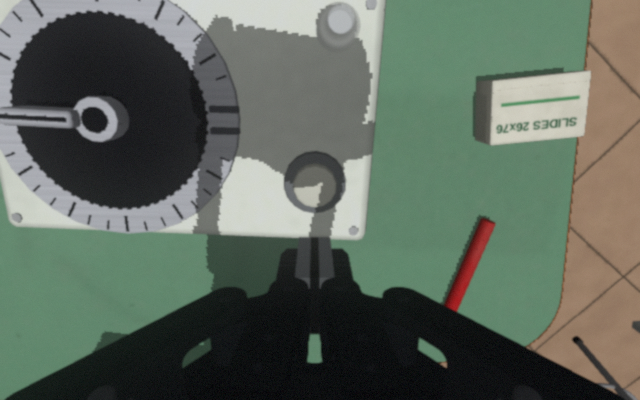

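The arm is clear. The key (310,187) shows up in its collar, the fin still lies opposite the twin lines, and the carton and vial look undisturbed. I'm handing it in.

```bash
python3 -c "
from plant import arm
print(arm.job_done())"
```

```text
the job is handed in; nothing more can be done
None
```

I pushed the dial to the single set line (about 1 mm off by my measurement), pressed the start key down to its stop and let it up again, then handed the job in; the hand-in returned no verdict.

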